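# Unlock the amber tester at the perfume bar

### The job

The amber tester bottle is due for a refill: pull the steel hitch clip straight out of the brass pin of the holder with the amber bottle and lay the clip flat in the clear tray. Leave the clip of the holder with the green bottle where it is, in its pin.

Things in the scene. Friction and masses are not known exactly. Their poses are not given: they have to be found in the camera images.
- amber_clip: Steel hitch clip to pull out, 5 mm wire, about 42 g: loop 33 mm wide over its flat sides (+y, -y), two legs ending 64 mm from the loop's centre. Origin: loop centre, underside, 66 mm above the work surface at the start. x level from loop along the legs, z up. Straight leg through the pin, sprung leg hugging it. Comes out along its own -x only: snaps free at about 4 N, clear after 35 mm.
- green_clip: An identical clip in an identical fixed holder, whose bottle is green; same origin and axes. To be left alone.
- amber_holder_pin (a point): Middle of the cross hole in the upright brass pin (18 mm thick, top 84 mm up) of the fixed holder (130 x 90 mm, 96 mm tall) with the amber bottle; 68.5 mm above the work surface. x level, from the clip's loop (centre 40 mm before the pin) past the pin to the bottle; parallel to the clip's x. A dark bar 22 mm wide under the legs ends 13 mm short of the loop's centre; the loop overhangs.
- tray_floor (a point): Centre of the inner floor of the clear acrylic tray with a white floor, 5 mm above the work surface; fixed. Outside 170 mm along its x and 220 mm along its y, walls 5 mm thick, tops 40 mm above the work surface, open at the top; z up.

How it is judged:
On the way:
1. the amber holder's clip is drawn out of its pin, its loop 80 mm or more from the pin (distance between amber_clip and amber_holder_pin above 0.08 m), for 0.1 s.
At the end, for the whole second after the job is handed in: The amber holder's clip lies flat (within 15 degrees, either face up) and at rest on the tray's floor, its loop's centre between the tray's walls and less than 25 mm above the work surface; the green holder's clip is within 10 mm of where it started (x of amber_clip in the frame of tray_floor between -0.075 and 0.075 m and y of amber_clip in the frame of tray_floor between -0.1 and 0.1 m and height (world z) of amber_clip below 0.025 m and (angle between amber_clip's own z axis and vertical below 0.26 rad or angle between amber_clip's own z axis and vertical above 2.88 rad) and linear speed of amber_clip below 0.02 m/s and distance of green_clip from where it was at the start of the episode below 0.01 m); the robot touches nothing.
It fails at once if the green holder's clip is shifted by more than 10 mm (distance of green_clip from where it was at the start of the episode above 0.01 m).
It also fails if it takes over 37 s, if anything falls off the work surface, if the arm or the gripper's body presses on something with over 40 N, if the wrist force passes 120 N, or if a joint passes its speed limit or range.

### The arm

A 7-joint arm with a two-finger parallel gripper is mounted at the origin on the work surface. World frame = base frame: x ahead of the robot, y to its left, z up, the work surface at z = 0. Lengths are in m, angles in rad, forces in N, time in s.
With the tool pointing down it reaches from about 0.4 to 0.85 m from the base axis. Payload 4.5 kg.
Tool frame: the origin (TCP) lies midway between the tips of the shut fingers; the grasp point (between the pads) lies 19 mm behind it; z points along the fingers, y is the direction in which the jaws open and shut (so a half turn about z gives the same grasp; the last joint's range is limited). The gripper opens to 88 mm and grips with 3 to 60 N. Pads are 18 mm wide; open, the fingers measure 123 mm over their backs; the gripper's body (75 mm by 187 mm) begins 45 mm behind the grasp point.
Start: joints at [1.215, 0.689, -0.195, 1.565, 0.157, 0.902, -0.215], TCP at [0.238, -0.578, 0.239] pointing down, gripper open.
Joint ranges: [-3.01, 3.01], [-0.46, 2.08], [-1.47, 1.51], [0.13, 2.56], [-1, 4.14], [0.04, 2.09], [-2.66, 2.66]. Speed limits (rad/s): [2.57, 2.57, 3.14, 3.14, 3.14, 3.14, 3.14].

### API

Orientations are given as a unit quaternion [x, y, z, w].
In Python, from plant import r gives the robot as it stands.
- The arm moves only by the tool play_rows, never from a script. Its argument "targets" is a list of rows, each an object of numbers: "jaw": the closure, from 0 (fully open) to 1 (shut); "dx", "dy", "dz": the shift along the tool's x, y, z in m; "yaw": the turn about the tool's z in rad. A call has exactly 5 rows; each row shifts and turns the pose as measured when the row begins, along the tool's axes as they then stand; what a row does not reach is not made up. A row lasts 1/10 s, in which the tool goes at most 50 mm and 8.59 degrees, less where a joint would pass 70% of its speed; a pose out of reach is approached as far as the arm can. A call with a gripper value outside its range is refused whole. The fingers move at their own pace and stop on an object; "squeeze" is the grip in N (left out, the last holds). Time passes only in rows, so rows that do not move let the fingers close, or fill a call up. It gives the time, the measured TCP pose, the force and the opening at its end, in the units of the state.
- r.get_state(): the state, without advancing time (a new reading comes with each control period).
- r.snapshot(name): name is "scene" or "top"; returns a dict with "frame" (480x640x3 uint8, red, green, blue), "z_map" (480x640 float32, m along the optical axis (not along the pixel's ray), 0 where there is no reading), "mtx" (3x3 intrinsics, pixels), "position" and "orientation" of the camera in the world. Camera axes: x right, y up, looking along -z (the intrinsics and any distortion apply to the point x, -y, -z); pixel columns grow to the right and rows downward; lengths in m; the calibration is good to about 2 mm. A picture is of the moment at which its call begins.
- r.finish_job(): hands the job in, once; it reports no verdict.
The state is a dict: "clock": time; "q": joint angles; "qd": joint speeds; "joint_torque": joint torques, N m; "tool_pos": TCP position; "eef_rot": TCP orientation; "contact_force": force on the tool from outside, world axes, zero at the start; "moment": the same for the moment, N m; "opening": opening from 0.0 (shut) to 1.0 (fully open).
Only numpy, scipy, OpenCV 4.12 (cv2) and the standard library are available. Lean on these libraries where they do the work, as an engineer would, in place of code of your own. Each camera call takes 0.05 s, during which the arm holds its last target.

## Working session

There is one attempt and no reset: what is moved stays moved. The work goes in short steps, Python scripts to look and compute and a tool call to move; the robot and the scene stay as the last step left them, time stands still between calls to the robot, and variables do not carry over. Pictures are saved under pics/ and viewed, and the job is handed in when it is done.

Besides the shell and the picture viewer there is one more tool, called after ">>>" as name(argument=value, ...) on one line, values as JSON. play_rows: Moves the arm, as the interface text tells. Its arguments: {"type":"object","properties":{"targets":{"type":"array"},"squeeze":{"type":"number"}},"required":["targets"]}

```bash
ls; mkdir -p pics; python3 - <<'E'
from plant import r
import cv2,numpy as np,pickle
s=r.get_state(); print({k:np.round(v,3).tolist() for k,v in s.items()})
for n in ["scene","top"]:
    d=r.snapshot(n); pickle.dump(d,open(f"{n}0.pkl","wb"))
    cv2.imwrite(f"pics/{n}0.png",d["frame"][:,:,::-1]); print(n,d["mtx"],d["position"],d["orientation"],[k for k in d])
E
```

```text
pics
{'clock': 0.0, 'q': [1.215, 0.69, -0.194, 1.566, 0.157, 0.903, -0.215], 'qd': [-0.001, -0.0, -0.002, -0.0, 0.0, 0.001, 0.001], 'joint_torque': [0.0, -52.756, -1.267, -15.343, -0.053, 0.007, 0.0], 'tool_pos': [0.237, -0.578, 0.238], 'eef_rot': [0.981, 0.194, -0.0, -0.001], 'contact_force': [0.75, 0.405, -0.298], 'moment': [0.049, -0.011, -0.017], 'opening': 1.002}
scene [[513.40861632   0.         319.06175115]
 [  0.         513.40861632 238.12579845]
 [  0.           0.           1.        ]] [0.91417608 0.33844023 0.74377261] [0.12649221 0.29243367 0.86430145 0.3891854 ] ['frame', 'z_map', 'mtx', 'position', 'orientation']
top [[464.0200934    0.         309.18599629]
 [  0.         464.0200934  236.39789795]
 [  0.           0.           1.        ]] [0.45516922 0.00262978 0.80158775] [-0.04416086  0.04100011  0.7142788  -0.69726222] ['frame', 'z_map', 'mtx', 'position', 'orientation']
```

View pics/scene0.png

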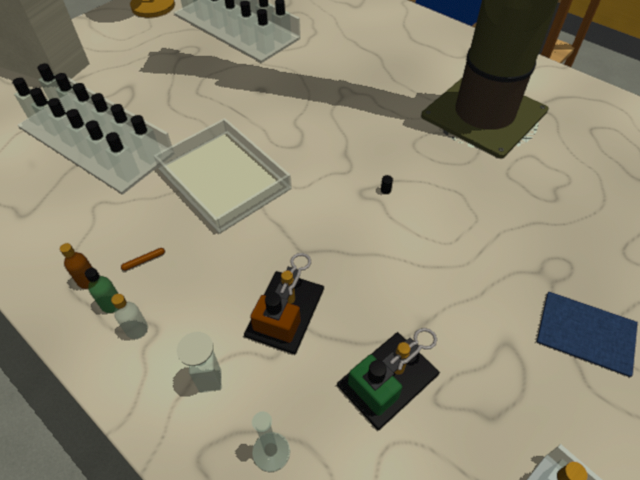

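View pics/top0.png

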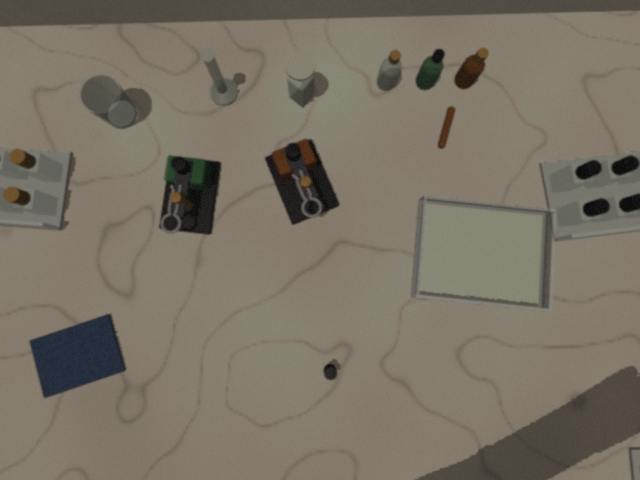

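The scene view has the amber holder at about (285,310) with its loop at (300,262), and the green one at (388,380). The top view has the amber loop at (312,206), amber pin at (305,181), green loop at (171,222) and the tray centre at (483,252). I'll zoom in and measure.

```bash
cat > h.py <<'E'
import numpy as np,cv2,pickle
from scipy.spatial.transform import Rotation as R
def ray(d,uv):
    uv=np.atleast_2d(np.array(uv,float)); K=d["mtx"]
    c=np.c_[(uv[:,0]-K[0,2])/K[0,0],-(uv[:,1]-K[1,2])/K[1,1],-np.ones(len(uv))]
    return R.from_quat(d["orientation"]).apply(c)
def onplane(d,uv,z):
    v=ray(d,uv); p=np.array(d["position"]); return p+v*((z-p[2])/v[:,2])[:,None]
def cloud(d):
    v,u=np.mgrid[0:480,0:640]; w=ray(d,np.c_[u.ravel(),v.ravel()])
    return (np.array(d["position"])+w*d["z_map"].reshape(-1,1)).reshape(480,640,3)
def proj(d,p):
    c=R.from_quat(d["orientation"]).inv().apply(np.atleast_2d(p)-np.array(d["position"])); K=d["mtx"]
    return np.c_[K[0,2]+K[0,0]*c[:,0]/-c[:,2],K[1,2]-K[1,1]*c[:,1]/-c[:,2]]
E
python3 - <<'E'
from h import *
t=pickle.load(open("top0.pkl","rb"));s=pickle.load(open("scene0.pkl","rb"))
a=cv2.resize(t["frame"][130:235,255:350],None,fx=6,fy=5.7,interpolation=cv2.INTER_CUBIC)
a=cv2.convertScaleAbs(a,alpha=1.5)
cv2.imwrite("pics/ta.png",a[:,:,::-1])
b=cv2.resize(s["frame"][245:355,235:335],None,fx=5,fy=5,interpolation=cv2.INTER_CUBIC)
cv2.imwrite("pics/sa.png",b[:,:,::-1])
P=cloud(t)
for u,v in [(312,206),(305,181),(293,152),(483,252),(340,300),(300,205)]: print((u,v),P[v,u].round(4))
print(onplane(t,[(312,206),(305,181)],.0685).round(4), onplane(t,[(483,252)],.005))
P2=cloud(s)
m=(P2[...,2]>.06)&(P2[...,2]<.08); v,u=np.nonzero(m[245:275,285:315]); print("scene loop depth", P2[v+245,u+285].round(3)[:40].tolist())
E
```

```text
(312, 206) [ 0.6039 -0.0011  0.0103]
(305, 181) [0.6306 0.0093 0.0833]
(293, 152) [0.6743 0.0269 0.0965]
(483, 252) [ 0.517  -0.2912  0.0095]
(340, 300) [ 0.4415 -0.0448  0.0033]
(300, 205) [0.606  0.0196 0.0113]
[[ 0.593  -0.0008  0.0685]
 [ 0.6342  0.0095  0.0685]] [[ 0.51736204 -0.29291683  0.005     ]]
scene loop depth [[0.58, -0.01, 0.069], [0.58, -0.009, 0.07], [0.578, -0.008, 0.069], [0.578, -0.006, 0.071], [0.576, -0.006, 0.069], [0.585, -0.012, 0.07], [0.585, -0.011, 0.071], [0.583, -0.01, 0.07], [0.582, -0.009, 0.069], [0.582, -0.007, 0.071], [0.58, -0.006, 0.07], [0.579, -0.005, 0.071], [0.578, -0.004, 0.07], [0.576, -0.003, 0.069], [0.576, -0.001, 0.071], [0.574, -0.001, 0.069], [0.588, -0.011, 0.071], [0.587, -0.01, 0.071], [0.586, -0.009, 0.071], [0.584, -0.009, 0.069], [0.583, -0.008, 0.069], [0.582, -0.007, 0.069], [0.581, -0.006, 0.068], [0.579, -0.005, 0.068], [0.58, -0.002, 0.07], [0.577, -0.001, 0.069], [0.577, 0.002, 0.071], [0.576, 0.003, 0.072], [0.592, -0.012, 0.072], [0.59, -0.012, 0.069], [0.59, -0.01, 0.072], [0.588, -0.009, 0.071], [0.587, -0.009, 0.069], [0.586, -0.007, 0.07], [0.584, -0.007, 0.068], [0.579, -0.003, 0.067], [0.579, -0.001, 0.068], [0.578, 0.001, 0.069], [0.577, 0.002, 0.069], [0.577, 0.004, 0.07]]
```

View pics/ta.png

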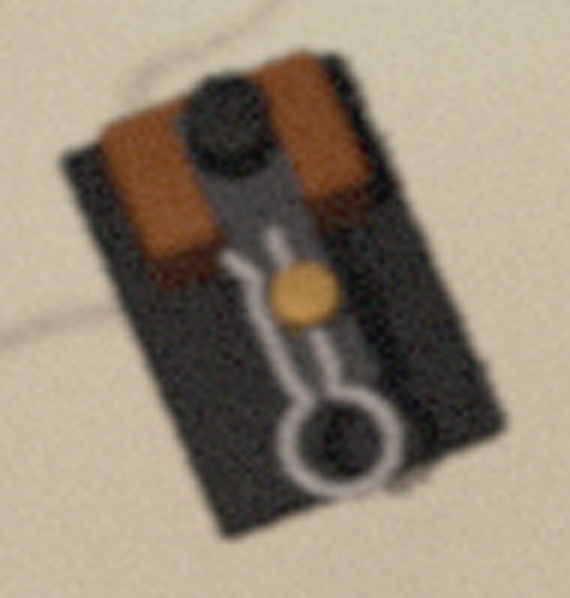

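View pics/sa.png

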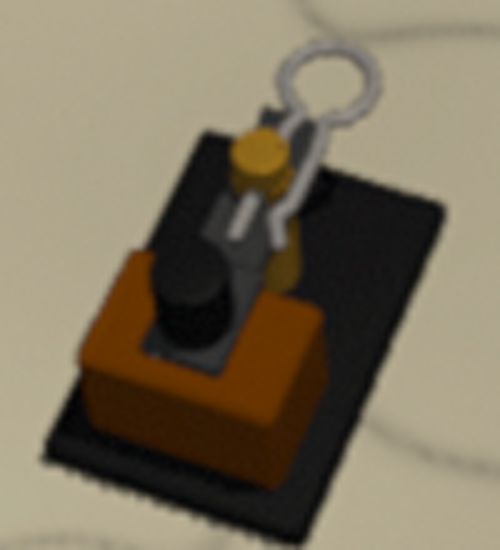

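```bash
python3 - <<'E'
from h import *
t=pickle.load(open("top0.pkl","rb"));s=pickle.load(open("scene0.pkl","rb"))
def ringpx(d,box,pad):
    u0,u1,v0,v1=box
    img=cv2.cvtColor(d["frame"],cv2.COLOR_RGB2HSV)[v0:v1,u0:u1].astype(int)
    return img
# loop by hand-read centre from the zooms
Lt=((340.5)/6-.5+255,(440.5)/5.7-.5+130); Ls=(330.5/5-.5+235,82.5/5-.5+245)
print("loop top",onplane(t,[Lt],.0685).round(4),"scene",onplane(s,[Ls],.0685).round(4))
# two-ray triangulation
def tri(uv1,uv2):
    p1,p2=np.array(t["position"]),np.array(s["position"]);d1,d2=ray(t,uv1)[0],ray(s,uv2)[0]
    k=np.linalg.lstsq(np.c_[d1,-d2],p2-p1,rcond=None)[0]
    a,b=p1+k[0]*d1,p2+k[1]*d2;return (a+b)/2,np.linalg.norm(a-b)
print("tri loop",tri(Lt,Ls))
# pin top: yellow mask
for n,d,box in (("top",t,(295,318,170,192)),("scene",s,(278,298,268,284))):
    u0,u1,v0,v1=box
    h=cv2.cvtColor(d["frame"],cv2.COLOR_RGB2HSV)[v0:v1,u0:u1]
    P=cloud(d)[v0:v1,u0:u1]
    m=(h[...,0]>12)&(h[...,0]<32)&(h[...,1]>110)&(h[...,2]>(90 if n=="top" else 130))
    v,u=np.nonzero(m); c=(u.mean()+u0,v.mean()+v0)
    print(n,"pin px",c,m.sum(),onplane(d,[c],.084).round(4), "z",np.median(P[m][:,2]))
# loop from depth in scene
P=cloud(s); m=np.zeros((480,640),bool); m[250:272,286:316]=True
m&=(P[...,2]>.062)&(P[...,2]<.076)
q=P[m]; cc,rad=cv2.minEnclosingCircle((q[:,:2]*1000).astype(np.float32)); print("scene depth circle mm",cc,rad,len(q))
# base edges top (z~.01)
e=[(65,160),(230,540),(505,425),(335,55)]
e=[((x+.5)/6-.5+255,(y+.5)/5.7-.5+130) for x,y in e]
E_=onplane(t,e,.010); print("base",E_.round(4).tolist(),[np.linalg.norm(E_[i]-E_[(i+1)%4]).round(3) for i in range(4)])
for a,b in((1,0),(2,3)):
    w=E_[b]-E_[a];print("edge angle deg",np.degrees(np.arctan2(w[1],w[0])))
# tray: outer rim corners at z=.04
c=[(420,198),(553,209),(549,307),(413,297)]
T=onplane(t,c,.04);print("tray",T.round(3).tolist(),T.mean(0).round(3),[np.linalg.norm(T[i]-T[(i+1)%4]).round(3) for i in range(4)])
b=cv2.resize(t["frame"][185:320,400:565],None,fx=4,fy=4,interpolation=cv2.INTER_CUBIC)
cv2.imwrite("pics/tray.png",cv2.convertScaleAbs(b,alpha=1.3)[:,:,::-1])
# green
print("green loop",onplane(t,[(171,222)],.0685))
E
```

```text
loop top [[5.917e-01 4.000e-04 6.850e-02]] scene [[0.5897 0.0019 0.0685]]
tri loop (array([0.59082688, 0.00135226, 0.06945397]), np.float64(0.0023579352924070437))
top pin px (np.float64(305.038961038961), np.float64(181.28571428571428)) 77 [[0.63   0.0093 0.084 ]] z 0.08453776729046392
scene pin px (np.float64(286.469696969697), np.float64(274.6515151515151)) 66 [[0.6301 0.0106 0.084 ]] z 0.08368202828191196
scene depth circle mm (595.52001953125, 1.1141914129257202) 21.32515525817871 196
base [[0.6921, 0.0785, 0.01], [0.5727, 0.0326, 0.01], [0.6061, -0.0475, 0.01], [0.7235, -0.0012, 0.01]] [np.float64(0.128), np.float64(0.087), np.float64(0.126), np.float64(0.086)]
edge angle deg 21.0493181215204
edge angle deg 21.50262520487231
tray [[0.607, -0.181, 0.04], [0.583, -0.401, 0.04], [0.423, -0.38, 0.04], [0.444, -0.161, 0.04]] [ 0.514 -0.281  0.04 ] [np.float64(0.221), np.float64(0.162), np.float64(0.22), np.float64(0.164)]
green loop [[0.57258922 0.22537523 0.0685    ]]
```

View pics/tray.png

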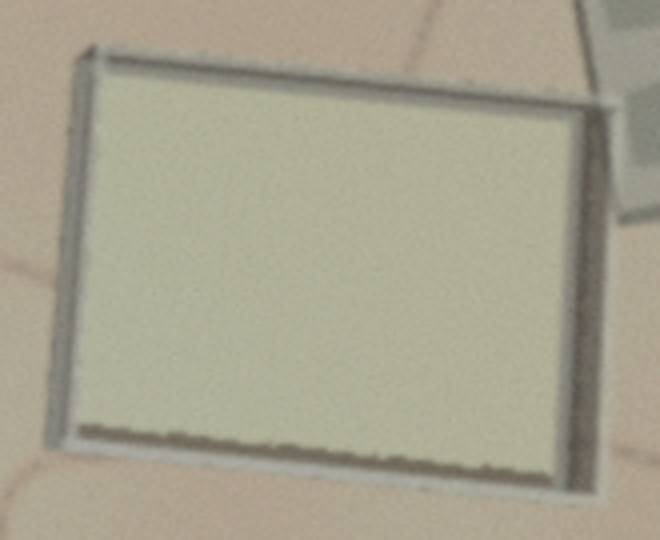

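Measured:
- **Loop centre:** (0.591, 0.001, 0.0694), given height 0.0685.
- **Pin top:** (0.630, 0.010, 0.084), matching the given height.
- **Base edges:** 127 × 87 mm, against 130 × 90. They give a clip x heading of 21.3°.
- **Loop to pin along that axis:** 39.9 mm, against 40. The roughly 6 mm side offset fits two legs straddling one side of the pin.
- **Tray centre:** about (0.515, -0.285).

The tool is already within about 1° of the needed yaw, so I'm moving above the loop.

>>> play_rows(targets=[{"jaw":0.2,"dx":0.0365,"dy":-0.027,"dz":0,"yaw":0.02},{"jaw":0.2,"dx":0.0365,"dy":-0.027,"dz":0,"yaw":0},{"jaw":0.2,"dx":0.0365,"dy":-0.027,"dz":0,"yaw":0},{"jaw":0.2,"dx":0.0365,"dy":-0.027,"dz":0,"yaw":0},{"jaw":0.2,"dx":0.0365,"dy":-0.027,"dz":0,"yaw":0}], squeeze=30)

```text
clock: 0.6
tool_pos: [0.3553, -0.3866, 0.2348]
eef_rot: [0.985, 0.175, -0.003, -0.0]
contact_force: [1.5, 0.6, -0.3]
opening: 0.802
```

>>> play_rows(targets=[{"jaw":0.2,"dx":0.0365,"dy":-0.027,"dz":0,"yaw":0},{"jaw":0.2,"dx":0.0365,"dy":-0.027,"dz":0,"yaw":0},{"jaw":0.2,"dx":0.0365,"dy":-0.027,"dz":0,"yaw":0},{"jaw":0.2,"dx":0.0365,"dy":-0.027,"dz":0,"yaw":0},{"jaw":0.2,"dx":0.0365,"dy":-0.027,"dz":0,"yaw":0}])

```text
clock: 1.1
tool_pos: [0.4829, -0.1883, 0.233]
eef_rot: [0.985, 0.175, -0.004, -0.001]
contact_force: [0.6, -0.5, 0.9]
opening: 0.8
```

```bash
cat >> h.py <<'E'
def go(target,ang):
    from plant import r
    s=r.get_state(); q=R.from_quat(s["eef_rot"]); p=np.array(s["tool_pos"])
    d=q.inv().apply(np.array(target)-p); x=q.apply([1,0,0]); a=np.degrees(np.arctan2(x[1],x[0]))
    print("t",round(s["clock"],2),"pos",p.round(4),"ang",a.round(2),"tilt",np.degrees(np.arccos(-q.apply([0,0,1])[2])).round(2),"d",d.round(4),"yaw",np.radians(a-ang).round(4),"F",np.round(s["contact_force"],1),"open",s["opening"])
E
python3 -c "
from h import *
go([.591,.001,.15],21.3)"
```

```text
t 1.1 pos [ 0.4829 -0.1883  0.233 ] ang 20.11 tilt 0.45 d [ 0.1672 -0.1403  0.0822] yaw -0.0207 F [ 0.6 -0.5  0.9] open 0.8000799935103033
```

>>> play_rows(targets=[{"jaw":0.2,"dx":0.033,"dy":-0.028,"dz":0.01,"yaw":-0.02},{"jaw":0.2,"dx":0.033,"dy":-0.028,"dz":0.016,"yaw":0},{"jaw":0.2,"dx":0.033,"dy":-0.028,"dz":0.016,"yaw":0},{"jaw":0.2,"dx":0.033,"dy":-0.028,"dz":0.016,"yaw":0},{"jaw":0.2,"dx":0.03,"dy":-0.025,"dz":0.016,"yaw":0}])

```text
clock: 1.6
tool_pos: [0.5897, 0.0069, 0.1569]
eef_rot: [0.983, 0.186, -0.002, 0.0]
contact_force: [0.1, -0.5, 0.3]
opening: 0.802
```

```bash
python3 -c "
from h import *
go([.591,.001,.15],21.3)"
```

```text
t 1.6 pos [0.5897 0.0069 0.1569] ang 21.39 tilt 0.2 d [-0.0009  0.0059  0.0069] yaw 0.0015 F [ 0.1 -0.5  0.3] open 0.8018742045236579
```

>>> play_rows(targets=[{"jaw":0.3,"dx":-0.001,"dy":0.004,"dz":0.015,"yaw":0},{"jaw":0.3,"dx":0,"dy":0.002,"dz":0.02,"yaw":0},{"jaw":0.3,"dx":0,"dy":0,"dz":0.02,"yaw":0},{"jaw":0.3,"dx":0,"dy":0,"dz":0,"yaw":0},{"jaw":0.3,"dx":0,"dy":0,"dz":0,"yaw":0}])

```text
clock: 2.1
tool_pos: [0.5918, 0.0129, 0.0963]
eef_rot: [0.981, 0.193, -0.003, -0.003]
contact_force: [0.6, 0.5, 0.4]
opening: 0.703
```

```bash
python3 - <<'E'
from h import *
go([.591,.001,.0575],21.3)
from plant import r
s=r.snapshot("scene")
b=cv2.resize(s["frame"][190:340,200:400],None,fx=4,fy=4,interpolation=cv2.INTER_CUBIC)
cv2.imwrite("pics/s1.png",b[:,:,::-1])
E
```

```text
t 2.1 pos [0.5918 0.0129 0.0963] ang 22.25 tilt 0.49 d [-0.0051  0.011   0.0387] yaw 0.0166 F [0.6 0.5 0.4] open 0.7031417303371031
```

View pics/s1.png

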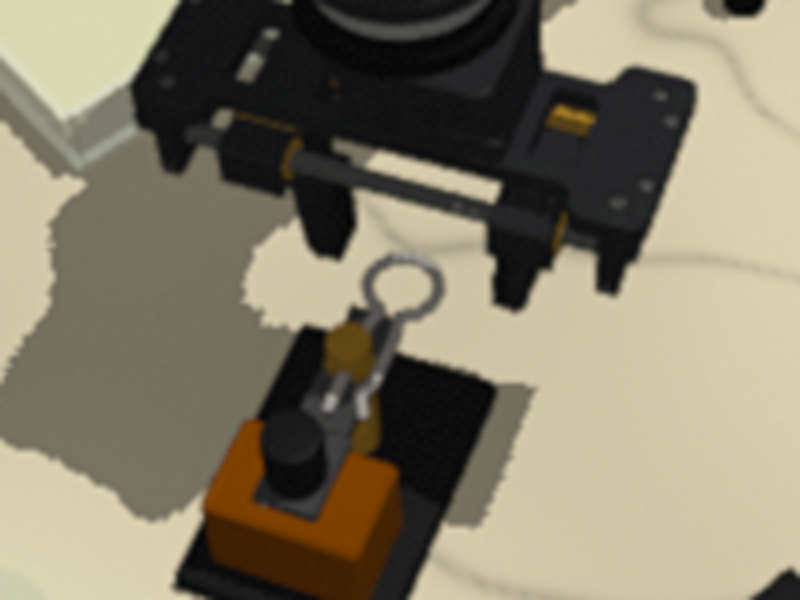

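The fingertips are at (335,240) and (515,300) in the zoom and the loop is at (403,287). The hand sits about 11 mm too far to the +y side, which agrees with the measured pose. I'll correct that before going down.

>>> play_rows(targets=[{"jaw":0.3,"dx":-0.005,"dy":0.011,"dz":0,"yaw":0.017},{"jaw":0.3,"dx":0,"dy":0,"dz":0,"yaw":0},{"jaw":0.3,"dx":0,"dy":0,"dz":0,"yaw":0},{"jaw":0.3,"dx":0,"dy":0,"dz":0,"yaw":0},{"jaw":0.3,"dx":0,"dy":0,"dz":0,"yaw":0}])

```text
clock: 2.65
tool_pos: [0.593, -0.002, 0.0999]
eef_rot: [0.983, 0.182, -0.0, -0.003]
contact_force: [-0.7, -0.5, 0.4]
opening: 0.703
```

```bash
python3 -c "
from h import *
go([.591,.001,.0575],21.3)"
```

```text
t 2.65 pos [ 0.593  -0.002   0.0999] ang 21.02 tilt 0.3 d [-0.0008 -0.0033  0.0424] yaw -0.0049 F [-0.7 -0.5  0.4] open 0.7033343669234521
```

>>> play_rows(targets=[{"jaw":0.3,"dx":0,"dy":-0.003,"dz":0.015,"yaw":-0.005},{"jaw":0.3,"dx":0,"dy":0,"dz":0.015,"yaw":0},{"jaw":0.3,"dx":0,"dy":0,"dz":0.012,"yaw":0},{"jaw":0.3,"dx":0,"dy":0,"dz":0,"yaw":0},{"jaw":0.3,"dx":0,"dy":0,"dz":0,"yaw":0}])

```text
clock: 3.15
tool_pos: [0.5927, 0.0014, 0.0561]
eef_rot: [0.983, 0.185, 0.001, -0.003]
contact_force: [0.5, -0.1, 0.0]
opening: 0.701
```

```bash
python3 - <<'E'
from h import *
go([.591,.001,.0575],21.3)
from plant import r
for n in("scene","top"):
    s=r.snapshot(n)
    c=s["frame"][190:340,200:400] if n=="scene" else s["frame"][130:280,220:420]
    b=cv2.resize(c,None,fx=4,fy=4,interpolation=cv2.INTER_CUBIC)
    cv2.imwrite(f"pics/{n}2.png",b[:,:,::-1])
go([.591,.001,.0575],21.3)
E
```

```text
t 3.15 pos [0.5927 0.0014 0.0561] ang 21.34 tilt 0.31 d [-0.0017 -0.0002 -0.0014] yaw 0.0007 F [ 0.5 -0.1  0. ] open 0.7005437063593014
t 3.25 pos [0.5928 0.0014 0.0565] ang 21.34 tilt 0.32 d [-0.0018 -0.0002 -0.001 ] yaw 0.0007 F [ 0.6 -0.4  0.9] open 0.7035854192500389
```

View pics/scene2.png

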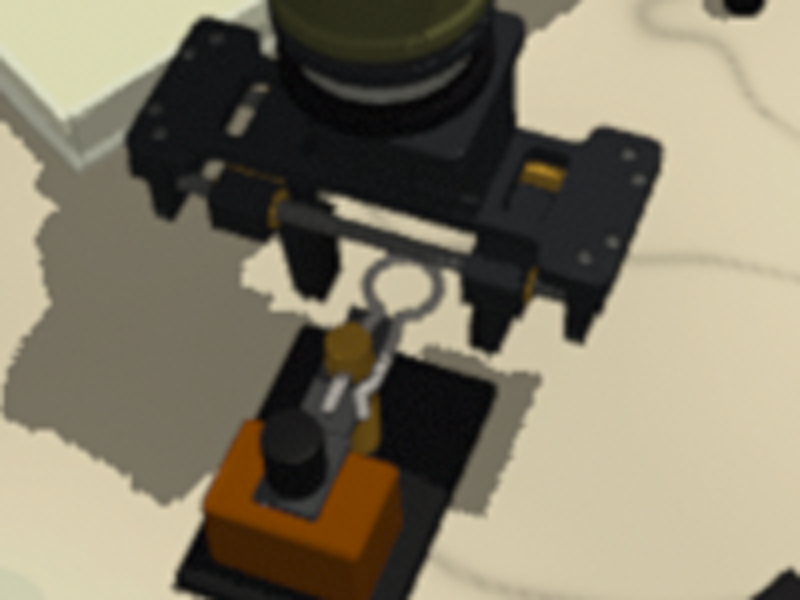

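The fingers at (315,280) and (490,335) straddle the loop at (403,287). Closing now.

>>> play_rows(targets=[{"jaw":0.6,"dx":-0.002,"dy":0,"dz":0,"yaw":0},{"jaw":1,"dx":0,"dy":0,"dz":0,"yaw":0},{"jaw":1,"dx":0,"dy":0,"dz":0,"yaw":0},{"jaw":1,"dx":0,"dy":0,"dz":0,"yaw":0},{"jaw":1,"dx":0,"dy":0,"dz":0,"yaw":0}], squeeze=30)

```text
clock: 3.75
tool_pos: [0.5918, 0.0004, 0.0581]
eef_rot: [0.983, 0.185, 0.002, -0.002]
contact_force: [0.6, -0.6, -0.0]
opening: 0.358
```

```bash
python3 -c "
from h import *
go([.591,.001,.0575],21.3)"
```

```text
t 3.75 pos [5.918e-01 4.000e-04 5.810e-02] ang 21.31 tilt 0.38 d [-0.0005 -0.0008  0.0006] yaw 0.0002 F [ 0.6 -0.6 -0. ] open 0.3584667312721637
```

The opening is about 31.5 mm against a 33 mm loop, with almost no side force, so the loop is held. Pulling straight along -x.

>>> play_rows(targets=[{"jaw":1,"dx":-0.01,"dy":0,"dz":0,"yaw":0},{"jaw":1,"dx":-0.012,"dy":0,"dz":0,"yaw":0},{"jaw":1,"dx":-0.012,"dy":0,"dz":0,"yaw":0},{"jaw":1,"dx":-0.012,"dy":0,"dz":0,"yaw":0},{"jaw":1,"dx":-0.012,"dy":0,"dz":0,"yaw":0}])

```text
clock: 4.25
tool_pos: [0.5354, -0.0202, 0.0579]
eef_rot: [0.983, 0.186, 0.004, -0.003]
contact_force: [0.4, 0.8, 0.2]
opening: 0.354
```

```bash
python3 -c "
from h import *
go([.591-.0700*.9317,.001-.07*.3633,.0575],21.3)"
```

```text
t 4.25 pos [ 0.5354 -0.0202  0.0579] ang 21.43 tilt 0.54 d [-0.0105  0.0004  0.0003] yaw 0.0023 F [0.4 0.8 0.2] open 0.35375961919027227
```

>>> play_rows(targets=[{"jaw":1,"dx":-0.012,"dy":0,"dz":0,"yaw":0},{"jaw":1,"dx":-0.005,"dy":0,"dz":-0.01,"yaw":0},{"jaw":1,"dx":0,"dy":0,"dz":-0.02,"yaw":0},{"jaw":1,"dx":0,"dy":0,"dz":-0.02,"yaw":0},{"jaw":1,"dx":0,"dy":0,"dz":-0.01,"yaw":0}])

```text
clock: 4.75
tool_pos: [0.5126, -0.0292, 0.1199]
eef_rot: [0.983, 0.185, -0.001, -0.003]
contact_force: [-0.6, 0.5, -0.9]
opening: 0.353
```

```bash
python3 - <<'E'
from h import *
from plant import r
s=r.snapshot("scene")
c=s["frame"][150:350,160:420]
cv2.imwrite(f"pics/s3.png",cv2.resize(c,None,fx=3,fy=3,interpolation=cv2.INTER_CUBIC)[:,:,::-1])
go([.515,-.26,.12],21.3)
E
```

```text
t 4.8 pos [ 0.5133 -0.0292  0.1209] ang 21.32 tilt 0.34 d [-0.0823  0.2156 -0.0005] yaw 0.0004 F [-0.4 -0.6  0.7] open 0.3566245225154193
```

View pics/s3.png

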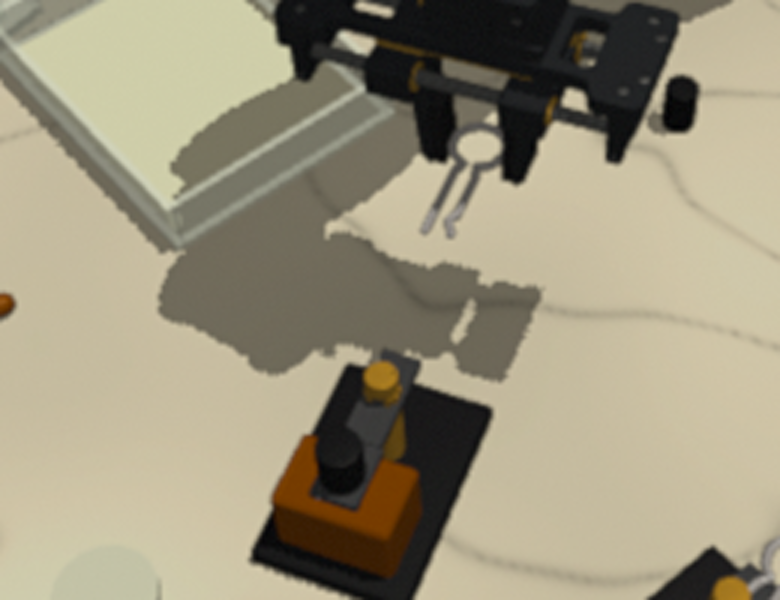

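The clip is out of the pin, held level at (475,145) in the zoom with its legs trailing to (440,230). The amber pin is empty. Carrying it to the tray.

>>> play_rows(targets=[{"jaw":1,"dx":-0.012,"dy":0.025,"dz":0,"yaw":0},{"jaw":1,"dx":-0.017,"dy":0.038,"dz":0,"yaw":0},{"jaw":1,"dx":-0.017,"dy":0.038,"dz":0,"yaw":0},{"jaw":1,"dx":-0.017,"dy":0.038,"dz":0,"yaw":0},{"jaw":1,"dx":-0.017,"dy":0.038,"dz":0,"yaw":0}])

```text
clock: 5.3
tool_pos: [0.5074, -0.2194, 0.1197]
eef_rot: [0.981, 0.194, 0.003, -0.006]
contact_force: [1.2, -0.7, -1.1]
opening: 0.354
```

>>> play_rows(targets=[{"jaw":1,"dx":-0.014,"dy":0.03,"dz":0,"yaw":0},{"jaw":1,"dx":-0.007,"dy":0.017,"dz":0,"yaw":0},{"jaw":1,"dx":0,"dy":0,"dz":0,"yaw":0},{"jaw":1,"dx":0,"dy":0,"dz":0,"yaw":0},{"jaw":1,"dx":0,"dy":0,"dz":0,"yaw":0}])

```text
clock: 5.8
tool_pos: [0.5026, -0.2796, 0.1173]
eef_rot: [0.982, 0.188, 0.002, -0.004]
contact_force: [0.4, 0.8, -0.5]
opening: 0.357
```

```bash
python3 - <<'E'
from h import *
from plant import r
s=r.snapshot("scene")
c=s["frame"][70:270,100:360]
cv2.imwrite(f"pics/s4.png",cv2.resize(c,None,fx=3,fy=3,interpolation=cv2.INTER_CUBIC)[:,:,::-1])
go([.50,-.29,.009],21.3)
E
```

```text
t 5.85 pos [ 0.5028 -0.279   0.1174] ang 21.78 tilt 0.59 d [-0.0073  0.0101  0.1082] yaw 0.0084 F [-0.1  0.6 -0.9] open 0.3589097413341993
```

View pics/s4.png

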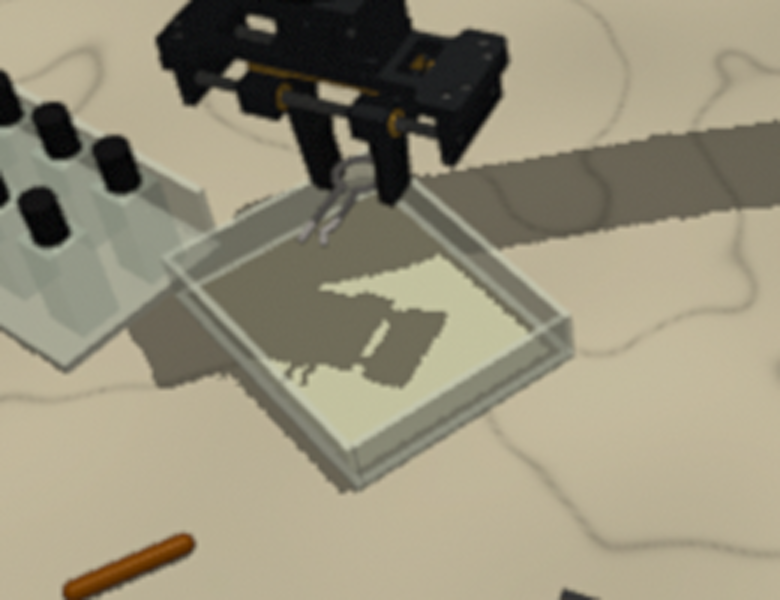

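The clip is over the tray, still level. The vial rack beyond the tray's -y wall is tall, so I'll release about 15 mm nearer +y, which keeps the gripper body inside the tray's outline.

>>> play_rows(targets=[{"jaw":1,"dx":0,"dy":-0.007,"dz":0.01,"yaw":0},{"jaw":1,"dx":0,"dy":-0.006,"dz":0.02,"yaw":0},{"jaw":1,"dx":0,"dy":0,"dz":0.02,"yaw":0},{"jaw":1,"dx":0,"dy":0,"dz":0.02,"yaw":0},{"jaw":1,"dx":0,"dy":0,"dz":0.01,"yaw":0}])

```text
clock: 6.35
tool_pos: [0.5028, -0.2563, 0.0375]
eef_rot: [0.981, 0.196, 0.005, -0.006]
contact_force: [0.3, 0.6, -0.2]
opening: 0.356
```

```bash
python3 - <<'E'
from h import *
go([.50,-.265,.009],21.3)
t=pickle.load(open("top0.pkl","rb"));P=cloud(t)
m=(P[...,2]>.05)&(P[...,1]<-.2)&(P[...,0]>.4)&(P[...,0]<.75)
q=P[m];print(len(q),"max y of tall",np.percentile(q[:,1],[50,95,99.5]),"max z",q[:,2].max())
E
```

```text
t 6.35 pos [ 0.5028 -0.2563  0.0375] ang 22.55 tilt 0.89 d [-0.0063  0.0072  0.0284] yaw 0.0218 F [ 0.3  0.6 -0.2] open 0.355887030986719
3337 max y of tall [-0.4631181  -0.41753437 -0.41533777] max z 0.11164801875234465
```

>>> play_rows(targets=[{"jaw":1,"dx":0,"dy":0,"dz":0.01,"yaw":0.015},{"jaw":1,"dx":0,"dy":0,"dz":0.008,"yaw":0},{"jaw":1,"dx":0,"dy":0,"dz":0.004,"yaw":0},{"jaw":1,"dx":0,"dy":0,"dz":0,"yaw":0},{"jaw":1,"dx":0,"dy":0,"dz":0,"yaw":0}])

```text
clock: 6.85
tool_pos: [0.5042, -0.2533, 0.0142]
eef_rot: [0.982, 0.189, 0.006, -0.006]
contact_force: [0.8, -0.5, -1.4]
opening: 0.357
```

```bash
python3 - <<'E'
from h import *
from plant import r
s=r.snapshot("scene")
c=s["frame"][70:270,100:360]
cv2.imwrite(f"pics/s5.png",cv2.resize(c,None,fx=3,fy=3,interpolation=cv2.INTER_CUBIC)[:,:,::-1])
go([.50,-.265,.009],21.3)
E
```

```text
t 6.9 pos [ 0.5042 -0.2533  0.0143] ang 21.83 tilt 0.96 d [-0.0083  0.0093  0.0051] yaw 0.0092 F [-0.5 -0.5 -0.2] open 0.35308244083998996
```

View pics/s5.png

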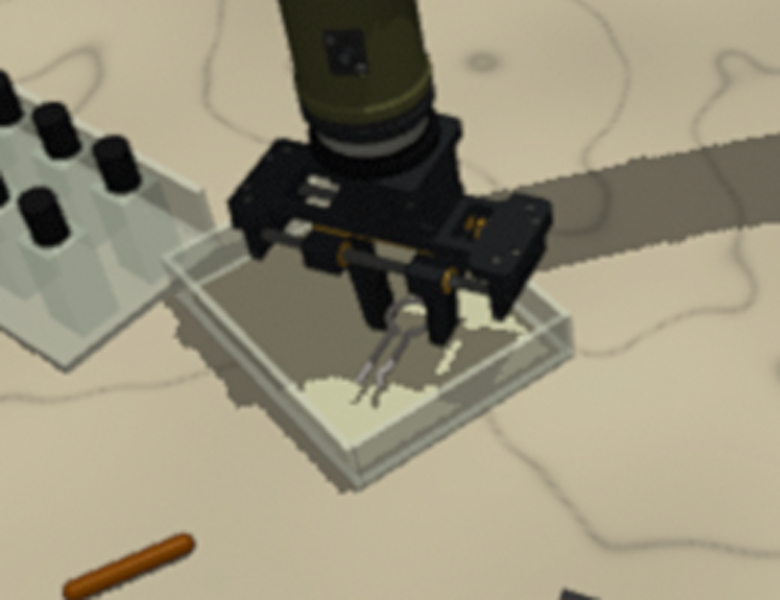

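The clip is level just above the tray floor, well within the walls. I'll go down 5 mm more and release gently.

>>> play_rows(targets=[{"jaw":1,"dx":0,"dy":0,"dz":0.005,"yaw":0},{"jaw":1,"dx":0,"dy":0,"dz":0,"yaw":0},{"jaw":0.55,"dx":0,"dy":0,"dz":0,"yaw":0},{"jaw":0.4,"dx":0,"dy":0,"dz":0,"yaw":0},{"jaw":0.4,"dx":0,"dy":0,"dz":0,"yaw":0}])

```text
clock: 7.4
tool_pos: [0.505, -0.2542, 0.0102]
eef_rot: [0.982, 0.189, 0.007, -0.005]
contact_force: [-0.2, -0.2, -0.4]
opening: 0.591
```

>>> play_rows(targets=[{"jaw":0.3,"dx":0,"dy":0,"dz":0,"yaw":0},{"jaw":0.3,"dx":0,"dy":0,"dz":-0.01,"yaw":0},{"jaw":0.3,"dx":0,"dy":0,"dz":-0.03,"yaw":0},{"jaw":0.3,"dx":0,"dy":0,"dz":-0.04,"yaw":0},{"jaw":0.3,"dx":0,"dy":0,"dz":-0.04,"yaw":0}])

```text
clock: 7.9
tool_pos: [0.5004, -0.2541, 0.1306]
eef_rot: [0.982, 0.189, 0.002, -0.008]
contact_force: [-0.2, -0.3, -0.4]
opening: 0.699
```

>>> play_rows(targets=[{"jaw":0.3,"dx":-0.03,"dy":0,"dz":-0.03,"yaw":0},{"jaw":0.3,"dx":-0.03,"dy":0,"dz":-0.03,"yaw":0},{"jaw":0.3,"dx":0,"dy":0,"dz":0,"yaw":0},{"jaw":0.3,"dx":0,"dy":0,"dz":0,"yaw":0},{"jaw":0.3,"dx":0,"dy":0,"dz":0,"yaw":0}])

```text
clock: 8.4
tool_pos: [0.4469, -0.2789, 0.2003]
eef_rot: [0.982, 0.19, 0.008, -0.004]
contact_force: [0.5, 0.2, 0.8]
opening: 0.7
```

```bash
python3 - <<'E'
from h import *
from plant import r
go([.50,-.265,.009],21.3)
s=r.snapshot("scene"); pickle.dump(s,open("scene6.pkl","wb"))
t=r.snapshot("top"); pickle.dump(t,open("top6.pkl","wb"))
cv2.imwrite(f"pics/s6.png",s["frame"][:,:,::-1])
c=s["frame"][100:250,140:320]
cv2.imwrite(f"pics/s6z.png",cv2.resize(c,None,fx=4,fy=4,interpolation=cv2.INTER_CUBIC)[:,:,::-1])
E
```

```text
t 8.4 pos [ 0.4469 -0.2789  0.2003] ang 21.92 tilt 1.04 d [0.051  0.0078 0.1922] yaw 0.0108 F [0.5 0.2 0.8] open 0.6998720602135462
```

View pics/s6z.png

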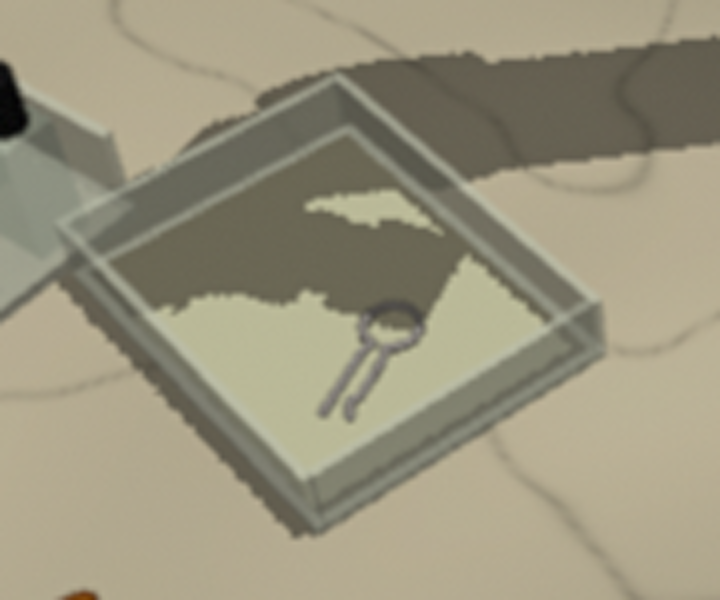

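View pics/s6.png

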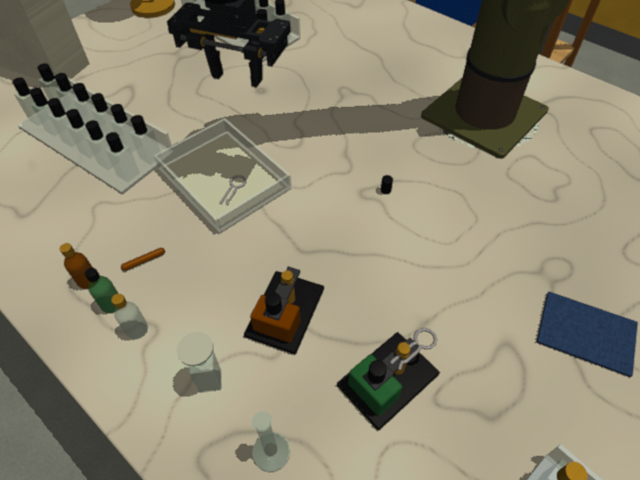

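The clip lies in the tray with its loop at (391,325) in the zoom and its legs on the floor. The amber pin is empty and the green clip is still in its pin at (425,338). One numeric check, then I hand in.

```bash
python3 - <<'E'
from h import *
from plant import r
s0=pickle.load(open("scene0.pkl","rb"));s=pickle.load(open("scene6.pkl","rb"))
L=onplane(s,[(391.5/4-.5+140,325.5/4-.5+100)],.0075)[0]
ends=onplane(s,[(324.5/4-.5+140,412.5/4-.5+100),(350/4-.5+140,415/4-.5+100)],.0075)
print("loop",L.round(4),"leg ends",ends.round(4).tolist(),"len",np.linalg.norm(ends-L,axis=1).round(3))
T=onplane(pickle.load(open("top0.pkl","rb")),[(420,198),(553,209),(549,307),(413,297)],.04); c=T.mean(0)
ex=T[0]-T[3];ex/=np.linalg.norm(ex);print("tray x",np.dot(L-c,ex).round(3),"y",np.dot(L-c,[-ex[1],ex[0],0]).round(3))
a=s0["frame"][320:430,330:450].astype(int);b=s["frame"][320:430,330:450].astype(int)
print("green region mean diff",abs(a-b).mean().round(2), "shift px",cv2.phaseCorrelate(a.mean(2),b.mean(2))[0])
P=cloud(s);print("clip z",P[177:200,218:247,2].min().round(4),P[177:200,218:247,2].max().round(4))
r.finish_job()
E
```

```text
loop [ 0.5024 -0.2526  0.0075] leg ends [[0.5622, -0.2348, 0.0075], [0.5553, -0.2244, 0.0075]] len [0.062 0.06 ]
tray x -0.015 y 0.027
green region mean diff 2.16 shift px (-0.009567835440513761, -0.006592898276402082)
clip z 0.0008 0.7438
the job is handed in; nothing more can be done
```

I pulled the amber holder's clip straight out of its pin and laid it flat on the tray floor. The job was handed in at about 8.5 s on the robot's clock; it reports no verdict.

**Last checks that passed:**
- **Clip in tray:** the loop sits at (0.502, -0.253), about 15 mm and 27 mm from the tray's centre, well inside its walls. It lies as released, within about 2 mm of the fingers' last position.
- **Clip flat:** the legs measure about 60–62 mm on the floor plane, against a true 64 mm. That fits a clip lying flat.
- **Green clip:** still in its pin. Its image region moved less than 0.01 px between the first and last pictures.
- **Arm:** stands clear above the tray, with no contact force beyond sensor noise.

**Inconclusive:** the depth check of the clip's height failed. Its window included empty pixels, giving values from 0.001 to 0.744 m, so flatness rests on the picture and the leg lengths.

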